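# Draw the amber filter out of the light source and show it at the light screen

### The job

Free the hood of the grey light source by turning its brass wing nut a full quarter turn anticlockwise (seen from above), swing the white hood up and back until it stands open past upright, and draw the amber filter plate (orange tab) straight up out of its slot. Then present it: hold it upright a few centimetres (about 8 cm) in front of the middle of the lit face of the light screen, its glass parallel to that face and touching nothing but your fingers, and finish while still holding it there. The hood stays open and the nut loose, the blue filter stays in its slot, and the other things on the table stay where they are.

Things in the scene. Friction and masses are not known exactly. Their poses are not given: they have to be found in the camera images.
- lamp: Grey light source, a fixed box 200 (x) x 290 (y) x 100 mm high with a flat deck on top at 100 mm; origin at the centre of its underside, x from its front (robot side, with knob and vents) to its back, y to its left, z up. Two filter slots (7 x 59 mm, 55 mm deep) are in the deck at x -12 mm, y +36 and -36 mm, under the hood; which filter is in which slot varies.
- wing_nut (a joint): Turn of the brass captive wing nut on its vertical axis, rad: 0 to about 0.2 = locked (its tongue reaches over the hood's ear and really holds the hood shut), grows anticlockwise seen from above, stop at 1.57 = free. Stiff: it needs about 0.05 N m and stays where it is left.
- nut_grip (a point): Centre of the wing nut's wing, on its axis: at lamp x -20, y +122 mm, 134 mm above the table. The wing is a flat upright brass plate 9 mm thick, 36 mm long, 24 mm tall (from 120 to 144 mm above the table); this point's own axes turn with the nut: x across the thickness, y along the length. At joint 0 they agree with the lamp's axes. The hood's side wall is 44 mm from the axis towards the lamp's -y.
- hood (a joint): Opening of the white hood, rad: 0 = shut, 1.57 = upright, stop at 1.85 (leaning back). It turns about a level line along the lamp's y at the back. A stiff hinge (0.16 N m): it stays at any angle.
- hood_hinge (a point): Point on the hood's hinge line, mid-width: lamp x +62, y 0, 100 mm above the table.
- hood_bar (a point): Middle of the hood's handle, a black round bar 10 mm thick and 80 mm long along the lamp's y, held by two stays 38 mm in front of the hood's front wall. With the hood shut it lies at lamp x -80, y 0, 135 mm above the table (35 mm above the deck, open above and below), 142 mm before and 35 mm above the hinge; it moves on an arc about the hinge. The shut hood is 104 mm long, 156 mm wide, 48 mm tall above the deck.
- amber_glass (a point): Centre of the amber glass of the loose amber filter plate (70 g or so, mass varies): dark frame 4 mm thick (its x, the glass normal), 56 mm wide (its y), 55 mm tall (its z). On the frame's top stands an orange tab, 22 mm wide (y), 10 mm thick (x), 34 mm tall, so the tab spans 27.5 to 61.5 mm above this point. At the start the plate is upright in its slot, its axes along the lamp's, its frame's top level with the deck and the tab above the deck, hidden under the hood.
- blue_glass (a point): Centre of the blue glass of the blue filter plate: same size and shape, blue tab. It must stay in its slot.
- screen_face (a point): Centre of the lit white face of the fixed upright light screen, 88 mm above the table; the lit face is 180 mm wide (y) and 140 mm high (z), the black housing 200 mm wide, its top 168 mm above the table; x is the face's normal and points INTO the screen, so places in front of it have negative x.
- jar: Small amber glass jar, 56 mm across, 85 mm tall, standing on the table; origin under its centre. Leave it alone.
- pot: White ceramic pot, 68 mm across, 60 mm tall; origin under its centre. Leave it alone.
- spatula: Spatula 170 mm long lying on the table, origin under its middle. Leave it alone.
- brush: Brush 170 mm long lying on the table, origin under its middle. Leave it alone.
- loupe: Black loupe, 40 mm across, 26 mm tall; origin under its centre. Leave it alone.
- weight: Brass weight with a knob, 44 mm across, 46 mm tall; origin under its centre. Leave it alone.
There are look-alikes about, which are no part of the job. There is more than one size of the part that bears screen_face; the job needs the larger.

How it is judged:
On the way, in this order (a step that is already met when the one before it is completed fails the run):
1. the wing nut is turned free (beyond 1.3 rad) with the hood still shut (value of joint wing_nut above 1.3 rad and value of joint hood below 0.12 rad), for 0.1 s.
2. the hood stands open (beyond 1.4 rad) with the amber plate still in its slot (value of joint hood above 1.4 rad and distance of amber_glass from where it was at the start of the episode below 0.012 m), for 0.1 s.
3. the amber plate is drawn up, clear of its slot, in the fingers (z of amber_glass in the frame of lamp above 0.132 m and contact force between the fingers and amber above 0.5 N and value of joint hood above 1.3 rad), for 0.1 s.
At the end, for the whole second after the job is handed in: Fingers hold the amber plate, still, touching nothing else; glass 25-140 mm before the lit face, within 50 mm sideways, +50/-45 mm in height of its centre, parallel and upright within 0.3 rad; hood past 1.3, nut past 1.2 rad; blue plate within 12 mm, bystanders within 30 mm of their starts (contact force between the fingers and amber above 0.5 N and x of amber_glass in the frame of screen_face between -0.14 and -0.025 m and y of amber_glass in the frame of screen_face between -0.05 and 0.05 m and z of amber_glass in the frame of screen_face between -0.045 and 0.05 m and angle between the x axis of amber_glass and the x axis of screen_face, either way round below 0.3 rad and angle between amber_glass's own z axis and vertical below 0.3 rad and linear speed of amber below 0.03 m/s and contact force between amber and screen below 0.1 N and contact force between amber and lamp below 0.1 N and contact force between amber and table below 0.1 N and value of joint hood above 1.3 rad and value of joint wing_nut above 1.2 rad and distance of blue_glass from where it was at the start of the episode below 0.012 m and distance of each of jar, pot, spatula, brush, loupe, weight from where it was at the start of the episode below 0.03 m); the arm keeps its last pose, push and grip.
It fails at once if the blue filter is pulled from its place (20 mm) (distance of blue_glass from where it was at the start of the episode above 0.02 m).
It fails at once if a bystander is knocked or moved (over 40 mm) (distance of any of jar, pot, spatula, brush, loupe, weight from where it was at the start of the episode above 0.04 m).
It also fails if it takes over 69 s, if anything falls off the work surface, if the arm or the gripper's body presses on something with over 40 N, if the wrist force passes 120 N, or if a joint passes its speed limit or range.

### The arm

A 7-joint arm with a two-finger parallel gripper is mounted at the origin on the work surface. World frame = base frame: x ahead of the robot, y to its left, z up, the work surface at z = 0. Lengths are in m, angles in rad, forces in N, time in s.
With the tool pointing down it reaches from about 0.35 to 0.9 m from the base axis. Payload 8.1 kg.
Tool frame: the origin (TCP) lies on the centre line of the jaws, within the pads' length; the fingertips stand arm.tip_extent ahead of it and the grasp point (between the pads) lies 3 mm ahead of it (arm.tip_extent is the distance from the TCP to the fingertips, in m); y points along the fingers, z is the direction in which the jaws open and shut, and the axes are right-handed (so a half turn about y gives the same grasp; the last joint's range is limited). The gripper opens to 92 mm and grips with 3 to 60 N. Pads are 19 mm wide; open, the fingers measure 130 mm over their backs; the gripper's body (75 mm by 190 mm) begins 47 mm behind the grasp point.
Start: joints at [1.065, 0.434, 0.025, 1.573, -0.012, 1.134, -0.075], TCP at [0.245, -0.575, 0.249] pointing down, gripper open.
Joint ranges: [-2.62, 2.62], [-0.44, 2.09], [-1.27, 1.32], [0.08, 2.57], [-1.32, 4.46], [0.12, 2], [-2.74, 2.74]. Speed limits (rad/s): [2.22, 2.22, 3.01, 3.01, 3.14, 3.14, 3.14].

### API

Orientations are given as a rotation vector (axis times angle).
In Python, from cell import observe, get_image, sign_off, boxes_of, place_of, arm gives the robot as it stands.
- The arm moves only by the tool arm_command, never from a script. Its argument "plan" is a list of rows, each a list of 2 entries, a list of its own where there are three numbers: the shift along the tool's x, y, z in m, then the turn, a rotation vector about the tool's x, y, z in degrees. In form: [[[tx, ty, tz], [ax, ay, az]], ...]. A call has 1 to 5 rows; each row is the pose to reach, as a shift and turn from the pose commanded when the call began, along the tool's axes at that moment; what a row does not reach only later rows make up. A row lasts 1/10 s, in which the tool goes at most 50 mm and 8.59 degrees, less where a joint would pass 70% of its speed; a pose out of reach is approached as far as the arm can. A call with a gripper value outside its range is refused whole. "fingers" is the closure, from -1 (fully open) to 1 (shut), set as the call begins (left out, the last holds). The fingers move at their own pace and stop on an object; "squeeze" is the grip in N (left out, the last holds). Time passes only in rows, so rows that repeat a pose let the fingers close. It gives the time, the measured TCP pose, the force and the opening at its end, in the units of the state.
- observe(): the state, without advancing time (a new reading comes with each control period).
- get_image(name): name is "scene" or "top" or "wrist"; returns a dict with "color" (420x560x3 uint8, red, green, blue), "camera_matrix" (3x3 intrinsics, pixels), "world_to_cam" (4x4, takes a point from world to camera coordinates); the wrist camera has in their place "mount" (4x4, takes a point from camera to tool coordinates, whose origin is the TCP and whose axes are the tool frame's). Camera axes: x right, y up, looking along -z (the intrinsics and any distortion apply to the point x, -y, -z); pixel columns grow to the right and rows downward; lengths in m; the calibration is good to about 2 mm. A picture is of the moment at which its call begins: read the wrist's pose just before it. There is no depth.
- sign_off(): hands the job in, once; it reports no verdict.
Trained networks look in a picture, given as the dict that the camera call returned (one of the last four; its "shot" number tells which), for a name from the list of things; names that differ only in an ending like _2 or _b are one class to them, and where a whole thing is asked for, a point or a joint stands for the part that bears it (a point fixed in the world has none). Each returns a list of dicts, best first, with "confidence" (0 to 1); they miss things now and then, are a little off and sometimes report something else, mostly with a low value. They report only what shows in the picture. A call takes as long as a camera call. They do not tell look-alikes from the thing itself.
- boxes_of(picture, thing): "point" ([column, row] in pixels, amid what is visible of it).
- place_of(picture, thing): "point" ([column, row] in pixels: a listed point, or the origin of a listed thing).
The state is a dict: "clock": time; "joints": joint angles; "dq": joint speeds; "joint_efforts": joint torques, N m; "position": TCP position; "ee_rot": TCP orientation; "force": force on the tool from outside, world axes, zero at the start; "ft_torque": the same for the moment, N m; "width": opening from 0.0 (shut) to 1.0 (fully open).
Only numpy, scipy, OpenCV 4.12 (cv2) and the standard library are available. Lean on these libraries where they do the work, as an engineer would, in place of code of your own. Each camera call takes 0.05 s, during which the arm holds its last target.

## Working session

There is one attempt and no reset: what is moved stays moved. The work goes in short steps, Python scripts to look and compute and a tool call to move; the robot and the scene stay as the last step left them, time stands still between calls to the robot, and variables do not carry over. Pictures are saved under pics/ and viewed, and the job is handed in when it is done.

Besides the shell and the picture viewer there is one more tool, called after "Emit:" by a JSON object that holds its "fn" and its "kwargs". arm_command: Moves the arm, as the interface text tells. Its arguments: {"type":"object","properties":{"plan":{"type":"array","items":{"type":"array"}},"fingers":{"type":"number"},"squeeze":{"type":"number"}},"required":["plan"]}

```bash
ls; mkdir -p pics
python3 - <<'E'
from cell import *
import cv2
print(observe()); print({k:getattr(arm,k) for k in dir(arm) if not k.startswith('_')})
for n in ("scene","top","wrist"):
    p=get_image(n); cv2.imwrite(f"pics/{n}0.png",p["color"][:,:,::-1])
    print(n,p["camera_matrix"].tolist(),p.get("world_to_cam",p.get("mount")).tolist() if hasattr(p.get("world_to_cam",p.get("mount")),'tolist') else p.get("world_to_cam",p.get("mount")), p.keys())
    for t in "lamp nut_grip hood_hinge hood_bar screen_face wing_nut jar pot spatula brush loupe weight amber_glass".split():
        try: print(t,[(q["point"],round(q["confidence"],2)) for q in place_of(p,t)])
        except Exception as e: print(t,e)
E
```

```text
pics
{'clock': 0.0, 'joints': array([ 1.06538557,  0.4352276 ,  0.02496803,  1.57408428, -0.01159786,
        1.13398392, -0.07507922]), 'dq': array([-0.00053566,  0.00204133, -0.00072934, -0.00055212, -0.00026493,
       -0.00090233, -0.00150804]), 'joint_efforts': array([-1.06151205e-03, -6.67854524e+01,  9.84310247e-01, -3.14449811e+01,
       -6.06885902e-02,  4.30893211e-02,  1.37291195e-04]), 'position': array([ 0.24477342, -0.57456741,  0.24794697]), 'ee_rot': array([-0.40879913,  2.00171295, -1.998667  ]), 'force': array([ 0.46119562, -0.44674528,  0.10169752]), 'ft_torque': array([-0.01975868, -0.0277928 ,  0.00301354]), 'width': 0.9988132393291376}
{'PlanningError': <class 'cell.PlanningError'>, 'tip_extent': 0.022}
scene [[392.82665102002557, 0.0, 280.00714432349395], [0.0, 392.82665102002557, 208.1647778085708], [0.0, 0.0, 1.0]] [[-0.46627075576720783, 0.8844856765805167, 0.016633407353350223, 0.30185024139637817], [-0.6126383138556217, -0.33641181332297243, 0.7151932523821025, 0.22927225565638504], [0.6381738624484845, 0.32328343567318024, 0.6987288039768558, -1.48548420
[... 1913 characters left out ...]
281.5614905246467], [0.0, 343.31038948081715, 207.36408687252455], [0.0, 0.0, 1.0]] [[-0.0001917249102108327, -0.9624512574048248, -0.27145449040571956, -0.07462762452684457], [-0.00035515603778784276, 0.2714545438102571, -0.9624511959101886, -0.13671411353908589], [0.9999999185528695, -8.81171678660587e-05, -0.00039386497318230157, -6.590746833645689e-05], [0.0, 0.0, 0.0, 1.0]] dict_keys(['color', 'camera_matrix', 'mount', 'shot'])
lamp []
nut_grip []
hood_hinge []
hood_bar []
screen_face []
wing_nut it knows: amber_glass, blue_glass, brush, hood_bar, hood_hinge, jar, lamp, loupe, nut_grip, pot, screen_face, spatula, weight
jar []
pot []
spatula []
brush []
loupe []
weight []
amber_glass []
```

View pics/scene0.png

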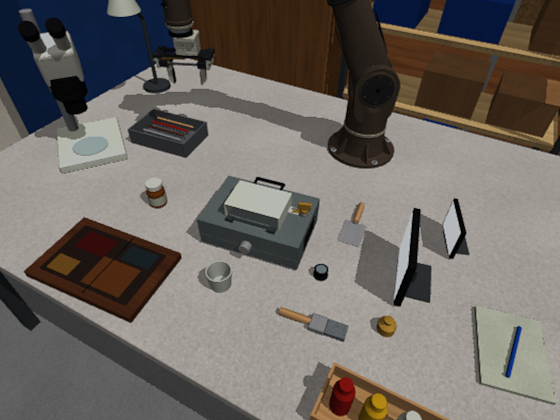

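View pics/top0.png

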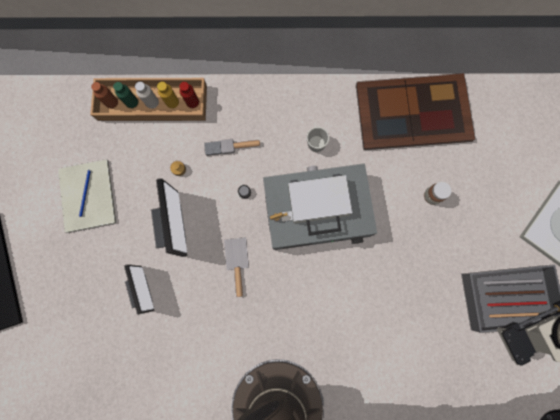

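The scene view shows the lamp (260,220) with its bar at (269,183), the nut at (304,208), the large screen at (408,255) and the small screen at (454,228). The top view shows the lamp at (320,207), the nut at (280,216), the large screen at (172,222) and the small one at (141,289). I'll enlarge these.

Run:
```python
import cv2
t=cv2.imread("pics/top0.png"); s=cv2.imread("pics/scene0.png")
c=cv2.resize(t[155:260,255:385],None,fx=6,fy=5.7,interpolation=cv2.INTER_CUBIC);cv2.imwrite("pics/tl.png",cv2.resize(t[155:255,255:385],None,fx=6,fy=6,interpolation=cv2.INTER_CUBIC))
cv2.imwrite("pics/ts.png",cv2.resize(t[170:320,110:210],None,fx=4,fy=4,interpolation=cv2.INTER_CUBIC))
cv2.imwrite("pics/sl.png",cv2.resize(s[170:270,195:325],None,fx=6,fy=6,interpolation=cv2.INTER_CUBIC))
```

```text
(no output)
```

View pics/tl.png

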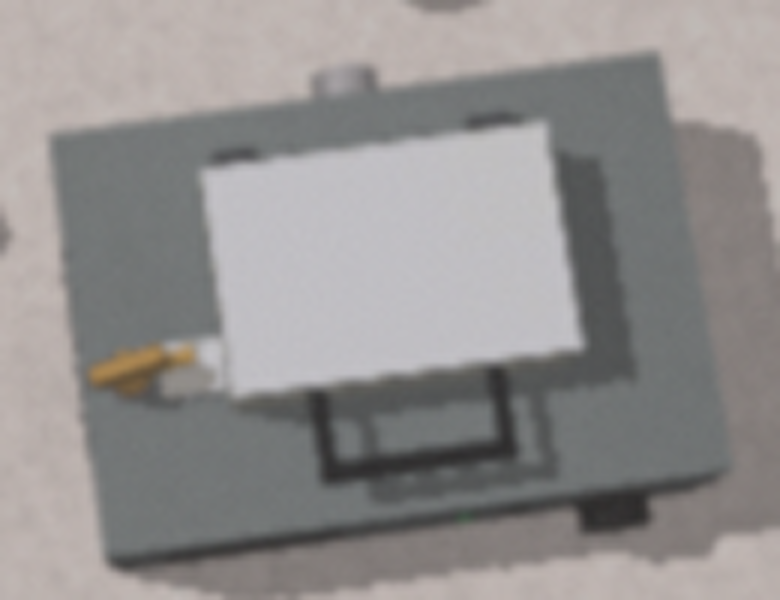

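View pics/sl.png

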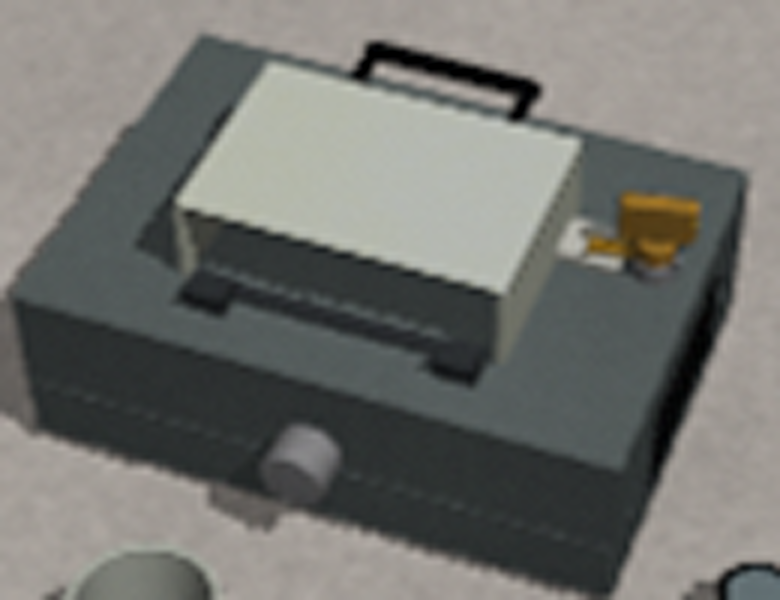

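View pics/ts.png

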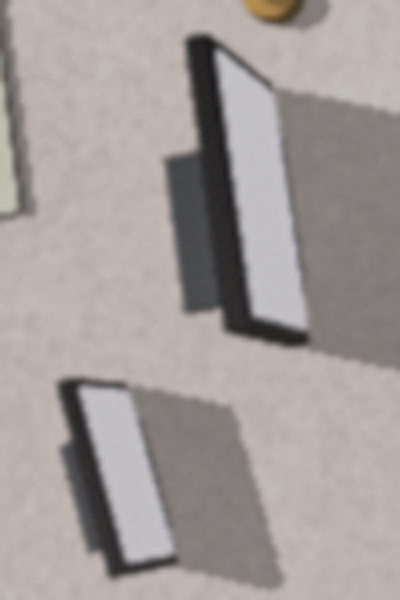

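```bash
cat > h.py <<'E'
import numpy as np
from scipy.spatial.transform import Rotation as R
from scipy.optimize import least_squares
K={'scene':(392.8267,280.0071,208.1648),'top':(413.3269,286.7316,205.7498)}
W={'scene':np.array([[-0.46627075576720783,0.8844856765805167,0.016633407353350223,0.30185024139637817],[-0.6126383138556217,-0.33641181332297243,0.7151932523821025,0.22927225565638504],[0.6381738624484845,0.32328343567318024,0.6987288039768558,-1.4854842003128397]]),
'top':np.array([[0.0004812416019054807,-0.9999778663992311,-0.006635896183739471,-0.027389519651468602],[0.9836943309608839,-0.0007200673475495741,0.17984700369601245,-0.5603095516632022],[-0.1798478013263969,-0.006614243316946036,0.9836722117369203,-1.1430987052382664]])}
def proj(c,p):
    q=W[c]@np.append(p,1); f,cx,cy=K[c]; return np.array([cx+f*q[0]/-q[2], cy-f*q[1]/-q[2]])
def unproj(c,px,z):
    f,cx,cy=K[c]; d=np.array([(px[0]-cx)/f,-(px[1]-cy)/f,-1]); A=W[c][:,:3]; o=-A.T@W[c][:,3]; w=A.T@d
    return o+w*(z-o[2])/w[2]
def fit(obs,x0):
    def P(x,l): c,s=np.cos(x[2]),np.sin(x[2]); return np.array([x[0]+c*l[0]-s*l[1],x[1]+s*l[0]+c*l[1],l[2]])
    f=lambda x:np.concatenate([proj(c,P(x,l))-px for c,l,px in obs])
    r=least_squares(f,x0,loss='soft_l1'); return r.x,f(r.x).reshape(-1,2).round(1)
E
python3 - <<'E'
from h import *
t=lambda x,y:(255+x/6-.4,155+y/6-.4); s=lambda x,y:(195+x/6-.4,170+y/6-.4)
D=lambda a,b,z=.1:(a,b,z)
obs=[('top',D(.1,.145),t(52,133)),('top',D(.1,-.145),t(660,52)),('top',D(-.1,-.145),t(735,470)),('top',D(-.1,.145),t(105,562)),
('scene',D(-.1,-.145),s(203,36)),('scene',D(-.1,.145),s(748,176)),('scene',D(.1,.145),s(625,470)),('scene',D(.1,-.145),s(10,292)),
('top',(-.08,0,.135),t(420,466)),('scene',(-.08,0,.135),s(455,67)),
('top',(-.02,.122,.14),t(128,366)),('scene',(-.02,.122,.134),s(660,222))]
x,r=fit(obs,[.55,-.06,.13]);print("lamp",x,r.tolist())
u=lambda x,y:(110+x/4-.4,170+y/4-.4)
# big screen: housing top front corners  z=.168
for n,p,z in (('far top back',(193,38),.168),('far top front',(213,38),.168),('near top front',(246,330),.168),('near top back',(224,326),.168),('near bot front',(308,345),.008),('face far top',(217,50),.158),('face near top',(250,320),.158),('face near bot',(308,333),.018),('face far bot',(276,88),.018)):
    print(n,unproj('top',u(*p),z).round(4))
print(unproj('top',(172.5,224.2),.088),unproj('scene',(404.1,256.4),.088))
print('small',unproj('top',(141.4,289),.06),unproj('scene',(448.5,225.7),.06))
from cell import observe
o=observe();print(R.from_rotvec(o['ee_rot']).as_matrix().round(3))
E
```

```text
lamp [ 0.55360054 -0.11619458  0.13620996] [[-1.1, 0.3], [-0.3, 0.1], [-0.4, 0.5], [-0.7, -0.3], [-0.6, -0.9], [-0.1, -1.1], [-1.2, -0.1], [-0.2, 0.3], [-0.5, -0.3], [-0.7, 0.3], [-0.5, 0.1], [-0.7, -1.2]]
far top back [0.6105 0.3116 0.168 ]
far top front [0.6105 0.2984 0.168 ]
near top front [0.4188 0.2668 0.168 ]
near top back [0.4214 0.281  0.168 ]
near bot front [0.4189 0.2665 0.008 ]
face far top [0.6048 0.2984 0.158 ]
face near top [0.4259 0.2674 0.158 ]
face near bot [0.427  0.2644 0.018 ]
face far bot [0.6096 0.2964 0.018 ]
[0.50159617 0.28973152 0.088     ] [0.51926689 0.28781245 0.088     ]
small [0.32447662 0.37494504 0.06      ] [0.32263533 0.36988804 0.06      ]
[[-0.92   0.     0.392]
 [-0.392 -0.    -0.92 ]
 [ 0.    -1.     0.   ]]
```

Run:
```python
from h import *
import cv2
s=lambda x,y:(195+x/6-.4,170+y/6-.4);t=lambda x,y:(255+x/6-.4,155+y/6-.4)
for a,b,f,c,z in ((s(622,196),s(698,200),0,'scene',.144),(s(622,233),s(698,240),0,'scene',.12),(t(92,372),t(160,350),0,'top',.144)):
    p,q=unproj(c,a,z),unproj(c,b,z); d=q-p; print(p.round(4),q.round(4),np.hypot(*d[:2]),np.arctan2(d[1],d[0]))
lam=(.5536,-.1162,.136)
def L(x,y): c,s=np.cos(lam[2]),np.sin(lam[2]); return (lam[0]+c*x-s*y,lam[1]+s*x+c*y)
for n,p in dict(nut=(-.02,.122),bar=(-.08,0),hinge=(.062,0),s1=(-.012,.036),s2=(-.012,-.036)).items(): print(n,np.round(L(*p),4))
im=cv2.imread('pics/scene0.png')[195:222,285:325]; cv2.imwrite('pics/nut.png',cv2.resize(im,None,fx=16,fy=16,interpolation=cv2.INTER_CUBIC))
```

```text
[ 0.5234 -0.0126  0.144 ] [0.5094 0.0183 0.144 ] 0.03399766778589639 1.9969648682303855
[ 0.5221 -0.012   0.12  ] [0.5095 0.0203 0.12  ] 0.03461728178075457 1.9413237398431298
[0.5141 0.0164 0.144 ] [ 0.5239 -0.0136  0.144 ] 0.031539420141558874 -1.254297394609129
nut [0.5172 0.002 ]
bar [ 0.4743 -0.127 ]
hinge [ 0.615  -0.1078]
s1 [ 0.5368 -0.0822]
s2 [ 0.5466 -0.1535]
```

View pics/nut.png

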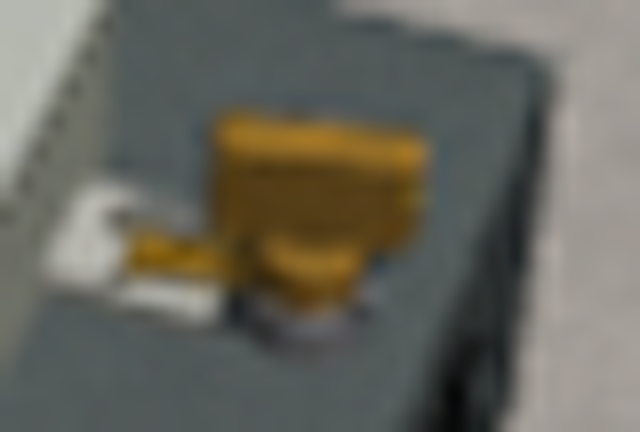

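```bash
cat >> h.py <<'E'
def to(x,y,z,yaw):
    from cell import observe
    o=observe(); Rc=R.from_rotvec(o['ee_rot']).as_matrix(); p=o['position']
    tz=np.array([np.cos(yaw),np.sin(yaw),0]); ty=np.array([0,0,-1.]); tx=np.cross(ty,tz)
    Rt=np.stack([tx,ty,tz],1)
    sh=Rc.T@(np.array([x,y,z])-p); rv=np.degrees(R.from_matrix(Rc.T@Rt).as_rotvec())
    print('t',round(o['clock'],2),'pos',p.round(4),'yaw',round(float(np.arctan2(Rc[1,2],Rc[0,2])),3),'F',o['force'].round(1),'w',round(o['width'],3),'j',o['joints'].round(2))
    print('shift',sh.round(4).tolist(),'turn',rv.round(2).tolist())
E
python3 -c "
from h import *
to(.5172,.002,.25,.36)"
```

```text
t 1.95 pos [ 0.245  -0.575   0.2487] yaw -1.168 F [ 0.6  0.1 -0.3] w 1.001 j [ 1.07  0.43  0.03  1.57 -0.01  1.13 -0.08]
shift [-0.4766, -0.0013, -0.4242] turn [-0.0, -87.55, 0.0]
```

Emit:
{"fn": "arm_command", "kwargs": {"plan": [[[-0.477,-0.001,-0.424],[0,-87.5,0]],[[-0.477,-0.001,-0.424],[0,-87.5,0]],[[-0.477,-0.001,-0.424],[0,-87.5,0]],[[-0.477,-0.001,-0.424],[0,-87.5,0]],[[-0.477,-0.001,-0.424],[0,-87.5,0]]], "fingers": 0.1, "squeeze": 20}}

```text
clock: 2.45
position: [0.3523, -0.3472, 0.2494]
ee_rot: [-0.985, 1.505, -1.507]
force: [0.5, -0.3, -0.1]
width: 0.612
```

```bash
python3 -c "
from h import *
to(.5172,.002,.25,.36)"
```

```text
t 2.45 pos [ 0.3523 -0.3472  0.2494] yaw -0.412 F [ 0.5 -0.3 -0.1] w 0.612 j [ 0.86  0.24 -0.23  1.87  0.06  1.04  0.19]
shift [-0.386, -0.0008, 0.0112] turn [-0.03, -44.24, 0.04]
```

Emit:
{"fn": "arm_command", "kwargs": {"plan": [[[-0.386,-0.001,0.011],[0,-44.2,0]],[[-0.386,-0.001,0.011],[0,-44.2,0]],[[-0.386,-0.001,0.011],[0,-44.2,0]],[[-0.386,-0.001,0.011],[0,-44.2,0]],[[-0.386,-0.001,0.011],[0,-44.2,0]]]}}

```text
clock: 2.95
position: [0.4603, -0.1217, 0.2502]
ee_rot: [-1.35, 0.956, -0.958]
force: [0.5, -1.5, -0.3]
width: 0.451
```

```bash
python3 -c "
from h import *
to(.5172,.002,.22,.36)"
```

```text
t 2.95 pos [ 0.4603 -0.1217  0.2502] yaw 0.338 F [ 0.5 -1.5 -0.3] w 0.451 j [ 0.57  0.24 -0.5   1.89  0.13  1.05  0.35]
shift [-0.0979, 0.0302, 0.0946] turn [-0.04, -1.28, 0.05]
```

Emit:
{"fn": "arm_command", "kwargs": {"plan": [[[-0.098,0.03,0.095],[0,-1.3,0]],[[-0.098,0.03,0.095],[0,-1.3,0]],[[-0.098,0.03,0.095],[0,-1.3,0]],[[-0.098,0.03,0.095],[0,-1.3,0]],[[-0.098,0.03,0.095],[0,-1.3,0]]]}}

```text
clock: 3.45
position: [0.5176, 0.0009, 0.2195]
ee_rot: [-1.358, 0.943, -0.942]
force: [0.4, -0.8, 0.6]
width: 0.449
```

Run:
```python
from h import *
to(.5172,.002,.141,.36)
from cell import *
import cv2
p=get_image("wrist");cv2.imwrite("pics/w1.png",p["color"][:,:,::-1])
print([(q["point"],q["confidence"]) for q in place_of(p,"nut_grip")])
```

```text
t 3.45 pos [0.5176 0.0009 0.2195] yaw 0.357 F [ 0.4 -0.8  0.6] w 0.449 j [ 0.32  0.35 -0.54  1.84  0.21  1.02  0.05]
shift [-0.0012, 0.0785, 0.0001] turn [0.04, -0.18, -0.02]
[([282.6, 219.7], 0.62)]
```

View pics/w1.png

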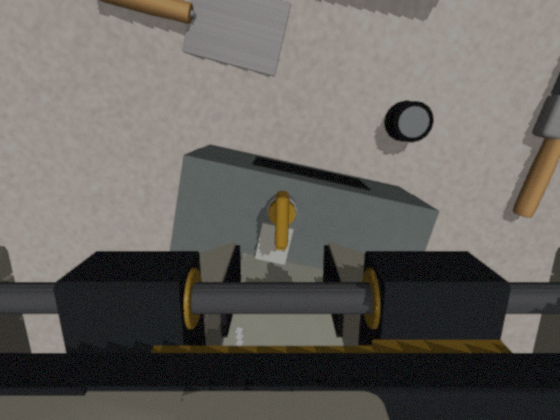

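The wrist view shows the wing at (282,220), upright in the image and midway between the fingers (240 and 325). Next I descend.

Emit:
{"fn": "arm_command", "kwargs": {"plan": [[[-0.001,0.04,0.0],[0,0,0]],[[-0.001,0.078,0.0],[0,0,0]],[[-0.001,0.078,0.0],[0,0,0]],[[-0.001,0.078,0.0],[0,0,0]]]}}

```text
clock: 3.95
position: [0.5171, -0.0001, 0.1424]
ee_rot: [-1.357, 0.946, -0.945]
force: [0.7, 0.2, 0.8]
width: 0.453
```

Emit:
{"fn": "arm_command", "kwargs": {"plan": [[[0,0,0],[0,0,0]],[[0,0,0],[0,0,0]],[[0,0,0],[0,0,0]],[[0,0,0],[0,0,0]],[[0,0,0],[0,0,0]]], "fingers": 1, "squeeze": 25}}

```text
clock: 4.45
position: [0.5175, 0.001, 0.1423]
ee_rot: [-1.356, 0.943, -0.945]
force: [-1.9, -1.9, 5.0]
width: 0.097
```

```bash
python3 -c "
from h import *
to(.5172,.002,.141,1.65)"
```

```text
t 4.45 pos [0.5175 0.001  0.1423] yaw 0.355 F [-1.9 -1.9  5. ] w 0.097 j [ 0.28  0.44 -0.51  1.93  0.28  0.85 -0.02]
shift [-0.001, 0.0013, 0.0] turn [-0.01, -74.22, 0.05]
```

Emit:
{"fn": "arm_command", "kwargs": {"plan": [[[0,0,0],[0,-8,0]],[[0,0,0],[0,-16,0]],[[0,0,0],[0,-24,0]],[[0,0,0],[0,-32,0]],[[0,0,0],[0,-40,0]]]}}

```text
clock: 4.95
position: [0.5184, 0.0018, 0.1424]
ee_rot: [-1.532, 0.4, -0.403]
force: [3.2, 2.3, 0.6]
width: 0.095
```

```bash
python3 -c "
from h import *
to(.5172,.002,.142,1.67)"
```

```text
t 4.95 pos [0.5184 0.0018 0.1424] yaw 1.059 F [3.2 2.3 0.6] w 0.095 j [ 0.41  0.48 -0.69  1.92  0.39  0.88  0.58]
shift [-0.0011, 0.0004, -0.0005] turn [-0.09, -35.02, 0.12]
```

Emit:
{"fn": "arm_command", "kwargs": {"plan": [[[0,0,0],[0,-8,0]],[[0,0,0],[0,-16,0]],[[0,0,0],[0,-24,0]],[[0,0,0],[0,-31,0]],[[0,0,0],[0,-35,0]]]}}

```text
clock: 5.45
position: [0.5186, 0.0029, 0.1424]
ee_rot: [-1.567, -0.08, 0.075]
force: [3.2, 5.4, -1.0]
width: 0.093
```

Emit:
{"fn": "arm_command", "kwargs": {"plan": [[[0,0,0],[0,0,0]],[[0,0,0],[0,-1,0]],[[0,0,0],[0,-2,0]]]}}

```text
clock: 5.75
position: [0.5186, 0.0029, 0.1424]
ee_rot: [-1.566, -0.104, 0.099]
force: [3.7, 4.5, -0.8]
width: 0.094
```

Run:
```python
from h import *
to(.5172,.002,.23,1.67)
from cell import *
print(observe()['ft_torque'])
```

```text
t 5.75 pos [0.5186 0.0029 0.1424] yaw 1.7 F [ 3.7  4.5 -0.8] w 0.094 j [ 0.51  0.53 -0.85  1.91  0.49  0.92  1.12]
shift [-0.0012, -0.0876, -0.0005] turn [-0.14, 1.73, 0.18]
[ 1.32166213 -0.84988636 -0.06601495]
```

Emit:
{"fn": "arm_command", "kwargs": {"plan": [[[0,0,0],[0,0,0]],[[0,0,0],[0,0,0]],[[0,0,0],[0,0,0]]], "fingers": 0.45}}

```text
clock: 6.05
position: [0.5175, 0.0002, 0.1419]
ee_rot: [-1.57, -0.099, 0.099]
force: [1.0, -1.2, 2.0]
width: 0.263
```

Emit:
{"fn": "arm_command", "kwargs": {"plan": [[[0,-0.04,0],[0,0,0]],[[0,-0.09,0],[0,0,0]],[[0,-0.12,0],[0,0,0]]]}}

```text
clock: 6.35
position: [0.5173, 0.0017, 0.2644]
ee_rot: [-1.568, -0.101, 0.1]
force: [0.6, 0.3, -0.0]
width: 0.278
```

Run:
```python
from h import *
from cell import *
import cv2
to(.4743,-.127,.25,.136)
p=get_image("wrist");cv2.imwrite("pics/w2.png",p["color"][:,:,::-1])
p=get_image("scene");cv2.imwrite("pics/s2.png",cv2.resize(p["color"][170:270,195:325,::-1],None,fx=6,fy=6,interpolation=cv2.INTER_CUBIC))
```

```text
t 6.35 pos [0.5173 0.0017 0.2644] yaw 1.699 F [ 0.6  0.3 -0. ] w 0.278 j [ 0.6   0.4  -0.94  1.76  0.34  1.16  1.26]
shift [-0.0591, 0.0143, -0.1222] turn [-0.07, 89.55, 0.04]
```

View pics/w2.png

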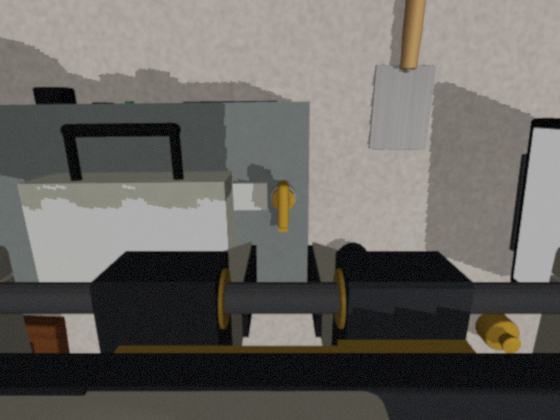

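View pics/s2.png

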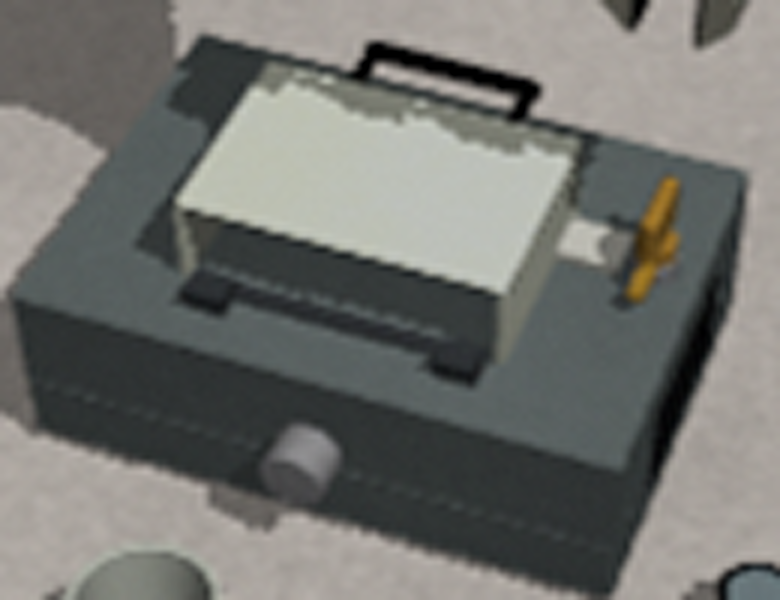

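The wrist view shows the wing at (284,207), parallel to the lamp's front edge, and the scene view shows its tongue off the ear. The nut is free, so I go to the bar.

Emit:
{"fn": "arm_command", "kwargs": {"plan": [[[-0.059,0.014,-0.122],[0,89.5,0]],[[-0.059,0.014,-0.122],[0,89.5,0]],[[-0.059,0.014,-0.122],[0,89.5,0]],[[-0.059,0.014,-0.122],[0,89.5,0]],[[-0.059,0.014,-0.122],[0,89.5,0]]], "fingers": 0.52}}

```text
clock: 6.95
position: [0.4727, -0.1292, 0.2464]
ee_rot: [-1.514, 0.497, -0.493]
force: [0.1, 0.8, 0.6]
width: 0.238
```

```bash
python3 -c "
from h import *
to(.4743,-.127,.22,.136)"
```

```text
t 6.95 pos [ 0.4727 -0.1292  0.2464] yaw 0.938 F [0.1 0.8 0.6] w 0.238 j [ 0.76  0.31 -0.75  1.85  0.24  1.08  0.85]
shift [0.0001, 0.0264, 0.0027] turn [0.13, 45.98, -0.09]
```

Emit:
{"fn": "arm_command", "kwargs": {"plan": [[[0,0.026,0.003],[0,46,0]],[[0,0.026,0.003],[0,46,0]],[[0,0.026,0.003],[0,46,0]],[[0,0.026,0.003],[0,46,0]],[[0,0.026,0.003],[0,46,0]]]}}

```text
clock: 7.45
position: [0.475, -0.125, 0.2206]
ee_rot: [-1.295, 1.069, -1.065]
force: [-0.4, -0.2, -0.6]
width: 0.238
```

Emit:
{"fn": "arm_command", "kwargs": {"plan": [[[0,0,0],[0,4,0]],[[0,0,0],[0,4,0]]]}}

```text
clock: 7.65
position: [0.4752, -0.1249, 0.2208]
ee_rot: [-1.268, 1.116, -1.114]
force: [-0.4, 0.4, 0.5]
width: 0.242
```

Run:
```python
from h import *
to(.4743,-.127,.141,.136)
from cell import *
import cv2
p=get_image("wrist");cv2.imwrite("pics/w3.png",p["color"][:,:,::-1])
```

```text
t 7.65 pos [ 0.4752 -0.1249  0.2208] yaw 0.128 F [-0.4  0.4  0.5] w 0.242 j [ 0.61  0.31 -0.57  1.89  0.2   1.    0.08]
shift [0.002, 0.0798, -0.001] turn [0.11, -0.48, -0.02]
```

View pics/w3.png

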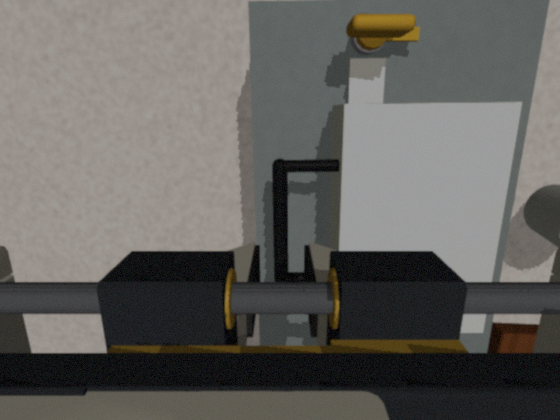

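The wrist view shows the bar at column 280, between the fingers (258 and 305). I descend and grip it.

Emit:
{"fn": "arm_command", "kwargs": {"plan": [[[0.002,0.04,-0.001],[0,0,0]],[[0.002,0.077,-0.001],[0,0,0]],[[0.002,0.077,-0.001],[0,0,0]],[[0.002,0.077,-0.001],[0,0,0]]]}}

```text
clock: 8.1
position: [0.4749, -0.1269, 0.1448]
ee_rot: [-1.269, 1.114, -1.111]
force: [0.0, 0.5, 0.8]
width: 0.243
```

Emit:
{"fn": "arm_command", "kwargs": {"plan": [[[0,0,0],[0,0,0]],[[0,0,0],[0,0,0]],[[0,0,0],[0,0,0]],[[0,0,0],[0,0,0]]], "fingers": 1, "squeeze": 15}}

```text
clock: 8.5
position: [0.4746, -0.1275, 0.146]
ee_rot: [-1.269, 1.114, -1.114]
force: [-5.5, -0.0, 6.8]
width: 0.102
```

Run:
```python
from h import *
to(.4743,-.127,.141,.136)
r=np.hypot(.142,.035);a0=np.arctan2(.035,-.142)
from cell import observe
o=observe();Rc=R.from_rotvec(o['ee_rot']).as_matrix();c,s=np.cos(.136),np.sin(.136)
for k in range(1,22):
    th=1.78*k/21; a=a0-th
    dx=r*np.cos(a)+.142; dz=r*np.sin(a)-.035
    print(k,round(th,2),(Rc.T@np.array([c*dx,s*dx,dz])).round(4).tolist())
```

```text
t 8.5 pos [ 0.4746 -0.1275  0.146 ] yaw 0.129 F [-5.5 -0.   6.8] w 0.102 j [ 0.57  0.4  -0.54  1.98  0.28  0.83  0.01]
shift [-0.0005, 0.005, -0.0002] turn [0.06, -0.42, 0.07]
1 0.08 [-0.0, -0.0119, 0.0035]
2 0.17 [-0.0, -0.0235, 0.0079]
3 0.25 [-0.0001, -0.0346, 0.0133]
4 0.34 [-0.0001, -0.0453, 0.0197]
5 0.42 [-0.0001, -0.0553, 0.0269]
6 0.51 [-0.0002, -0.0647, 0.035]
7 0.59 [-0.0002, -0.0735, 0.0438]
8 0.68 [-0.0003, -0.0814, 0.0533]
9 0.76 [-0.0004, -0.0885, 0.0635]
10 0.85 [-0.0004, -0.0947, 0.0742]
11 0.93 [-0.0005, -0.1, 0.0854]
12 1.02 [-0.0006, -0.1043, 0.097]
13 1.1 [-0.0007, -0.1076, 0.1089]
14 1.19 [-0.0008, -0.1099, 0.1211]
15 1.27 [-0.0008, -0.1111, 0.1335]
16 1.36 [-0.0009, -0.1113, 0.1458]
17 1.44 [-0.001, -0.1105, 0.1582]
18 1.53 [-0.0011, -0.1086, 0.1705]
19 1.61 [-0.0012, -0.1057, 0.1825]
20 1.7 [-0.0013, -0.1017, 0.1943]
21 1.78 [-0.0014, -0.0968, 0.2056]
```

Emit:
{"fn": "arm_command", "kwargs": {"plan": [[[0,-0.012,0.0035],[0,0,0]],[[0,-0.0235,0.008],[0,0,0]],[[0,-0.0345,0.0135],[0,0,0]],[[0,-0.0455,0.0195],[0,0,0]],[[0,-0.0555,0.027],[0,0,0]]]}}

```text
clock: 9.0
position: [0.5003, -0.1239, 0.2019]
ee_rot: [-1.271, 1.116, -1.113]
force: [-10.5, -1.0, 5.0]
width: 0.104
```

Run:
```python
from h import *
to(.4746,-.1275,.146,.136)
from cell import *
import cv2
p=get_image("scene");cv2.imwrite("pics/s3.png",cv2.resize(p["color"][100:270,165:345,::-1],None,fx=3.5,fy=3.5,interpolation=cv2.INTER_CUBIC))
```

```text
t 9.0 pos [ 0.5003 -0.1239  0.2019] yaw 0.129 F [-10.5  -1.    5. ] w 0.104 j [ 0.57  0.37 -0.56  1.86  0.23  0.98  0.04]
shift [0.0002, 0.056, -0.0257] turn [0.23, -0.43, 0.03]
```

View pics/s3.png

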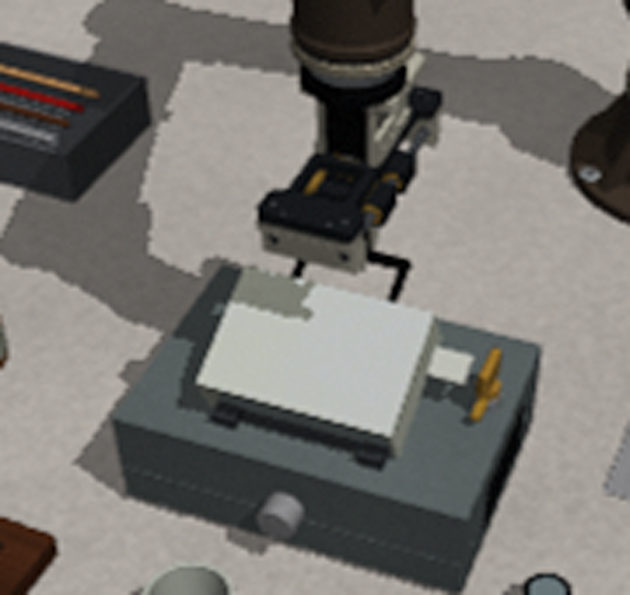

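The view shows the hood lifting with the fingers on the bar at (340,262). I continue along the arc.

Emit:
{"fn": "arm_command", "kwargs": {"plan": [[[0,-0.0095,0.008],[0,0,0]],[[0,-0.018,0.017],[0,0,0]],[[0,-0.026,0.0265],[0,0,0]],[[0,-0.033,0.0365],[0,0,0]],[[0,-0.0395,0.0475],[0,0,0]]]}}

```text
clock: 9.55
position: [0.5492, -0.1172, 0.2425]
ee_rot: [-1.267, 1.113, -1.114]
force: [-3.5, 0.0, 3.3]
width: 0.104
```

Emit:
{"fn": "arm_command", "kwargs": {"plan": [[[0,-0.0055,0.011],[0,0,0]],[[0,-0.0095,0.023],[0,0,0]],[[0,-0.013,0.0345],[0,0,0]],[[0,-0.015,0.047],[0,0,0]],[[0,-0.0165,0.0595],[0,0,0]]]}}

```text
clock: 10.05
position: [0.6092, -0.1092, 0.2587]
ee_rot: [-1.266, 1.112, -1.114]
force: [-1.6, 1.3, -0.1]
width: 0.1
```

Run:
```python
from h import *
to(.4746,-.1275,.146,.136)
from cell import *
import cv2
p=get_image("scene");cv2.imwrite("pics/s4.png",cv2.resize(p["color"][100:270,165:345,::-1],None,fx=3.5,fy=3.5,interpolation=cv2.INTER_CUBIC))
```

```text
t 10.05 pos [ 0.6092 -0.1092  0.2587] yaw 0.129 F [-1.6  1.3 -0.1] w 0.1 j [ 0.46  0.48 -0.54  1.54  0.26  1.19 -0.  ]
shift [0.0008, 0.1124, -0.136] turn [-0.12, -0.38, -0.01]
```

View pics/s4.png

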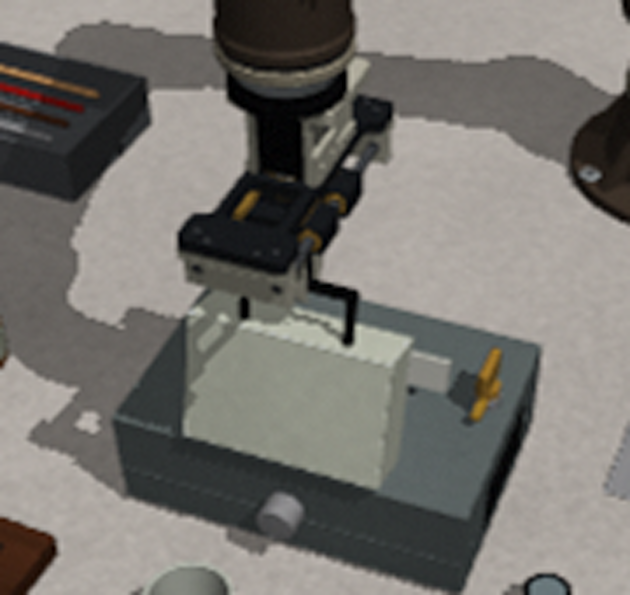

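The hood is nearly upright at about 1.27 rad. I continue to about 1.8 rad.

Emit:
{"fn": "arm_command", "kwargs": {"plan": [[[0,0,0.0125],[0,0,0]],[[0,0.0005,0.0245],[0,0,0]],[[0,0.0025,0.037],[0,0,0]],[[0,0.0055,0.049],[0,0,0]],[[0,0.0095,0.061],[0,0,0]]]}}

```text
clock: 10.6
position: [0.6698, -0.1013, 0.2468]
ee_rot: [-1.267, 1.113, -1.113]
force: [-1.4, 3.7, 2.1]
width: 0.101
```

Emit:
{"fn": "arm_command", "kwargs": {"plan": [[[0,0.005,0.0115],[0,0,0]],[[0,0.006,0.014],[0,0,0]],[[0,0.006,0.014],[0,0,0]]]}}

```text
clock: 10.9
position: [0.6832, -0.0996, 0.2401]
ee_rot: [-1.267, 1.114, -1.113]
force: [1.2, 4.8, 0.1]
width: 0.1
```

Run:
```python
from h import *
to(.4746,-.1275,.146,.136)
from cell import *
import cv2
p=get_image("scene");cv2.imwrite("pics/s5.png",cv2.resize(p["color"][100:270,165:345,::-1],None,fx=3.5,fy=3.5,interpolation=cv2.INTER_CUBIC))
```

```text
t 10.9 pos [ 0.6832 -0.0996  0.2401] yaw 0.129 F [1.2 4.8 0.1] w 0.1 j [ 0.37  0.6  -0.51  1.37  0.3   1.24 -0.03]
shift [0.0008, 0.0941, -0.2104] turn [-0.01, -0.38, -0.05]
```

View pics/s5.png

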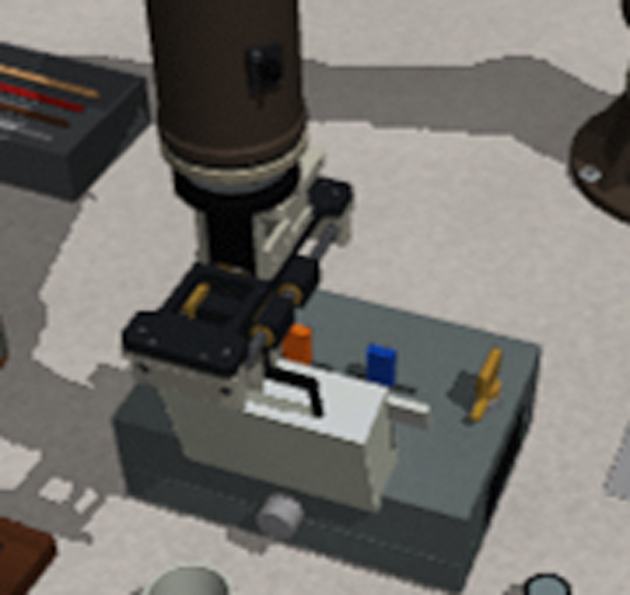

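The hood is leaning open. The orange tab at (298,345) is in the lamp's -y slot and the blue tab at (381,365) in the +y slot. I release the bar and lift.

Emit:
{"fn": "arm_command", "kwargs": {"plan": [[[0,0,0],[0,0,0]],[[0,0,0],[0,0,0]],[[0,0,0],[0,0,0]]], "fingers": 0.55}}

```text
clock: 11.25
position: [0.6823, -0.1017, 0.2409]
ee_rot: [-1.268, 1.114, -1.116]
force: [0.5, 0.8, -0.1]
width: 0.225
```

Emit:
{"fn": "arm_command", "kwargs": {"plan": [[[0,-0.03,0],[0,0,0]],[[0,-0.07,0],[0,0,0]],[[0,-0.07,-0.04],[0,0,0]],[[0,-0.07,-0.08],[0,0,0]],[[0,-0.07,-0.1],[0,0,0]]]}}

```text
clock: 11.75
position: [0.5808, -0.1144, 0.3114]
ee_rot: [-1.268, 1.114, -1.116]
force: [-0.0, -0.5, 0.3]
width: 0.226
```

Run:
```python
from h import *
to(.5466,-.1535,.27,-1.435)
from cell import *
import cv2
p=get_image("scene");cv2.imwrite("pics/s6.png",cv2.resize(p["color"][100:270,165:345,::-1],None,fx=3.5,fy=3.5,interpolation=cv2.INTER_CUBIC))
p=get_image("wrist");cv2.imwrite("pics/w6.png",p["color"][:,:,::-1])
```

```text
t 11.75 pos [ 0.5808 -0.1144  0.3114] yaw 0.127 F [-0.  -0.5  0.3] w 0.226 j [ 0.49  0.4  -0.55  1.53  0.22  1.28  0.04]
shift [0.0344, 0.0415, -0.0388] turn [-0.06, 89.5, 0.11]
```

View pics/s6.png

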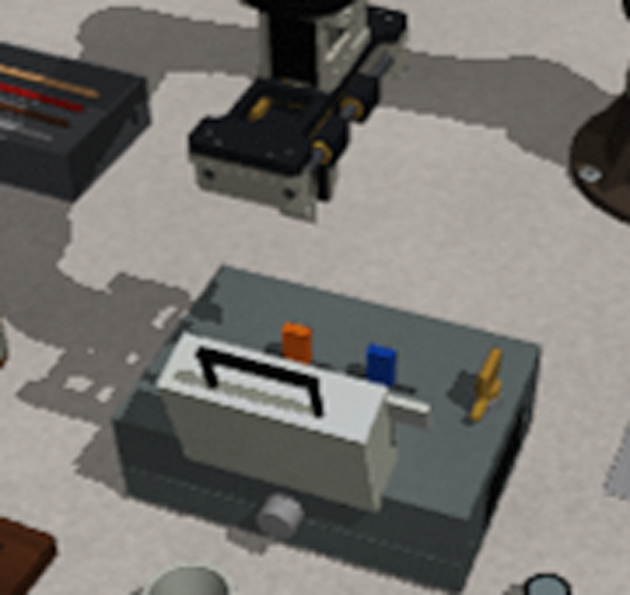

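The hood stays open and the tabs are untouched. I'll turn the jaws along the lamp's y with the camera on the robot side.

Emit:
{"fn": "arm_command", "kwargs": {"plan": [[[0.034,0.041,-0.039],[0,-90.5,0]],[[0.034,0.041,-0.039],[0,-90.5,0]],[[0.034,0.041,-0.039],[0,-90.5,0]],[[0.034,0.041,-0.039],[0,-90.5,0]],[[0.034,0.041,-0.039],[0,-90.5,0]]], "fingers": 0.1}}

```text
clock: 12.35
position: [0.5496, -0.1524, 0.2698]
ee_rot: [-1.503, 0.537, -0.538]
force: [-0.1, -0.1, 0.4]
width: 0.448
```

```bash
python3 -c "
from h import *
to(.5466,-.1535,.24,1.707)"
```

```text
t 12.35 pos [ 0.5496 -0.1524  0.2698] yaw 0.884 F [-0.1 -0.1  0.4] w 0.448 j [ 0.68  0.42 -0.71  1.64  0.29  1.19  0.79]
shift [-0.0017, 0.0298, -0.0027] turn [0.01, -47.15, 0.02]
```

Emit:
{"fn": "arm_command", "kwargs": {"plan": [[[-0.002,0.03,-0.003],[0,-47.2,0]],[[-0.002,0.03,-0.003],[0,-47.2,0]],[[-0.002,0.03,-0.003],[0,-47.2,0]],[[-0.002,0.03,-0.003],[0,-47.2,0]],[[-0.002,0.03,-0.003],[0,-47.2,0]]]}}

```text
clock: 12.85
position: [0.5463, -0.1533, 0.2398]
ee_rot: [-1.57, -0.05, 0.049]
force: [0.2, -0.1, 0.1]
width: 0.448
```

Emit:
{"fn": "arm_command", "kwargs": {"plan": [[[0,0,0],[0,-4.5,0]],[[0,0,0],[0,-4.5,0]]]}}

```text
clock: 13.05
position: [0.5462, -0.1534, 0.2396]
ee_rot: [-1.568, -0.108, 0.107]
force: [-0.4, -0.8, 0.3]
width: 0.451
```

Run:
```python
from h import *
to(.5466,-.1535,.126,1.707)
from cell import *
import cv2
p=get_image("wrist");cv2.imwrite("pics/w7.png",p["color"][:,:,::-1])
M=np.array(p["mount"]);Kc=np.array(p["camera_matrix"]);o=observe();Rc=R.from_rotvec(o['ee_rot']).as_matrix()
print([(q["point"],q["confidence"]) for q in place_of(p,"amber_glass")])
T=np.linalg.inv(M)
def pj(w):
    q=T@np.append(Rc.T@(np.array(w)-o['position']),1); v=Kc@np.array([q[0],-q[1],-q[2]]); return (v[:2]/v[2]).round(1)
c,s=np.cos(.136),np.sin(.136)
for a in (-.005,.005):
  for b in (-.047,-.025): print('tab top',a,b,pj([.5536+c*a-.012*c-s*b,-.1162+s*(a-.012)+c*b,.134]))
```

```text
t 13.05 pos [ 0.5462 -0.1534  0.2396] yaw 1.708 F [-0.4 -0.8  0.3] w 0.451 j [ 0.8   0.5  -0.9   1.68  0.42  1.17  1.5 ]
shift [0.0003, 0.1136, -0.0002] turn [-0.02, 0.03, 0.02]
[([282.2, 196.9], 0.7), ([324.6, 284.3], 0.16)]
tab top -0.005 -0.047 [265.5 205.6]
tab top -0.005 -0.025 [295.6 205.6]
tab top 0.005 -0.047 [265.7 218.6]
tab top 0.005 -0.025 [295.4 218.6]
```

View pics/w7.png

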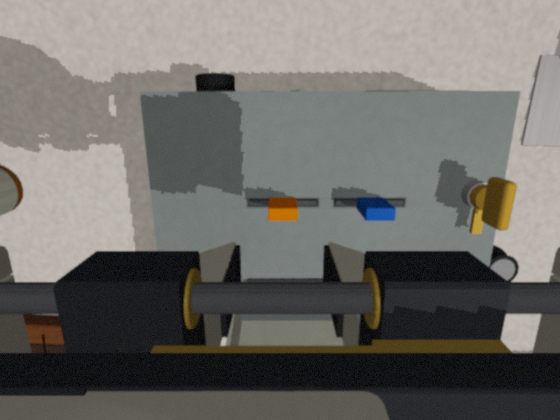

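The wrist view shows the orange tab's top at columns 268–297, rows 206–219. That matches the prediction (265–296, 206–219), so this is the amber plate. The blue tab is at (378,210). I descend and grip.

Emit:
{"fn": "arm_command", "kwargs": {"plan": [[[0,0.045,0.001],[0,0,0]],[[0,0.085,0.001],[0,0,0]],[[0,0.1125,0.001],[0,0,0]],[[0,0.1125,0.001],[0,0,0]],[[0,0.1125,0.001],[0,0,0]]]}}

```text
clock: 13.65
position: [0.5456, -0.1518, 0.127]
ee_rot: [-1.568, -0.105, 0.106]
force: [-0.1, -0.2, -0.1]
width: 0.451
```

Emit:
{"fn": "arm_command", "kwargs": {"plan": [[[0,0,0],[0,0,0]],[[0,0,0],[0,0,0]],[[0,0,0],[0,0,0]],[[0,0,0],[0,0,0]]], "fingers": 1, "squeeze": 20}}

```text
clock: 14.05
position: [0.5458, -0.1521, 0.1278]
ee_rot: [-1.569, -0.107, 0.106]
force: [-0.5, 0.7, 2.0]
width: 0.238
```

Emit:
{"fn": "arm_command", "kwargs": {"plan": [[[0,-0.015,0],[0,0,0]],[[0,-0.03,0],[0,0,0]],[[0,-0.05,0],[0,0,0]],[[0,-0.07,0],[0,0,0]],[[0,-0.09,0],[0,0,0]]]}}

```text
clock: 14.55
position: [0.5456, -0.1517, 0.2196]
ee_rot: [-1.568, -0.108, 0.107]
force: [0.3, -0.9, -0.6]
width: 0.235
```

Run:
```python
from h import *
to(.5466,-.1535,.126,1.707)
from cell import *
import cv2
p=get_image("scene");cv2.imwrite("pics/s8.png",cv2.resize(p["color"][100:270,165:345,::-1],None,fx=3.5,fy=3.5,interpolation=cv2.INTER_CUBIC))
```

```text
t 14.55 pos [ 0.5456 -0.1517  0.2196] yaw 1.707 F [ 0.3 -0.9 -0.6] w 0.235 j [ 0.79  0.52 -0.89  1.71  0.44  1.13  1.48]
shift [0.0006, 0.0936, -0.0019] turn [0.02, 0.03, 0.06]
```

View pics/s8.png

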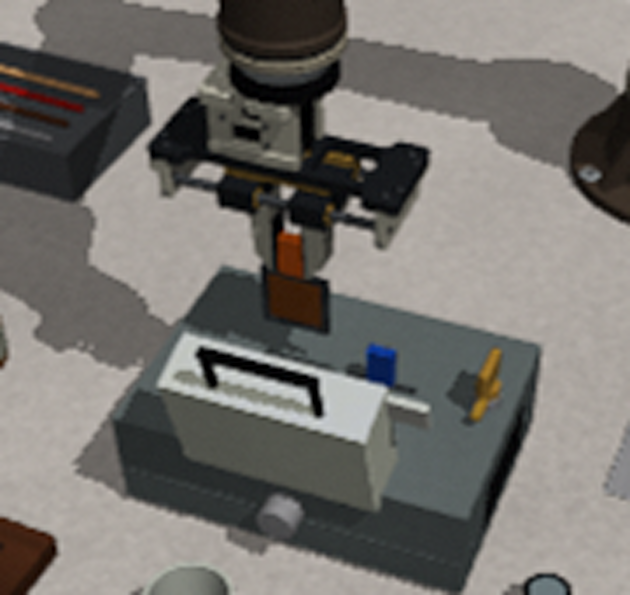

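The amber plate is out of its slot in the fingers at (295,295), and the blue tab is still at (381,365). I raise the plate and carry it to the large screen.

```bash
python3 -c "
from h import *
to(.531,.198,.26,.171)"
```

```text
t 14.6 pos [ 0.5472 -0.1515  0.2228] yaw 1.708 F [1.2 0.4 2.3] w 0.235 j [ 0.79  0.51 -0.89  1.7   0.44  1.13  1.49]
shift [0.0318, -0.0377, 0.3484] turn [-0.14, 88.04, 0.3]
```

Emit:
{"fn": "arm_command", "kwargs": {"plan": [[[0.0,-0.037,0.0],[0,0,0]],[[0.032,-0.037,0.348],[0,88,0]],[[0.032,-0.037,0.348],[0,88,0]],[[0.032,-0.037,0.348],[0,88,0]],[[0.032,-0.037,0.348],[0,88,0]]]}}

```text
clock: 15.1
position: [0.5365, 0.0459, 0.2555]
ee_rot: [-1.54, 0.358, -0.36]
force: [1.6, 0.3, -0.5]
width: 0.238
```

```bash
python3 -c "
from h import *
to(.531,.198,.26,.171)"
```

```text
t 15.1 pos [0.5365 0.0459 0.2555] yaw 1.113 F [ 1.6  0.3 -0.5] w 0.238 j [ 0.41  0.4  -0.8   1.73  0.32  1.14  0.63]
shift [-0.0722, -0.0045, 0.134] turn [-0.07, 53.98, 0.04]
```

Emit:
{"fn": "arm_command", "kwargs": {"plan": [[[-0.014,-0.0045,0.027],[0,8,0]],[[-0.029,-0.0045,0.054],[0,16,0]],[[-0.043,-0.0045,0.08],[0,24,0]],[[-0.058,-0.0045,0.107],[0,32,0]],[[-0.072,-0.0045,0.134],[0,40,0]]]}}

```text
clock: 15.6
position: [0.5302, 0.1975, 0.2598]
ee_rot: [-1.377, 0.897, -0.898]
force: [-0.4, 0.0, -1.4]
width: 0.235
```

Emit:
{"fn": "arm_command", "kwargs": {"plan": [[[0,0,0],[0,7,0]],[[0,0,0],[0,14,0]],[[0,0,0],[0,14,0]]]}}

```text
clock: 15.9
position: [0.5304, 0.1966, 0.2597]
ee_rot: [-1.286, 1.078, -1.079]
force: [-0.6, 1.0, -0.8]
width: 0.24
```

Run:
```python
from h import *
to(.531,.198,.157,.171)
from cell import *
import cv2
p=get_image("scene");cv2.imwrite("pics/s9.png",p["color"][:,:,::-1])
```

```text
t 15.9 pos [0.5304 0.1966 0.2597] yaw 0.176 F [-0.6  1.  -0.8] w 0.24 j [-0.01  0.4  -0.61  1.67  0.24  1.15 -0.5 ]
shift [-0.0013, 0.1027, 0.0008] turn [-0.05, 0.28, -0.01]
```

View pics/s9.png

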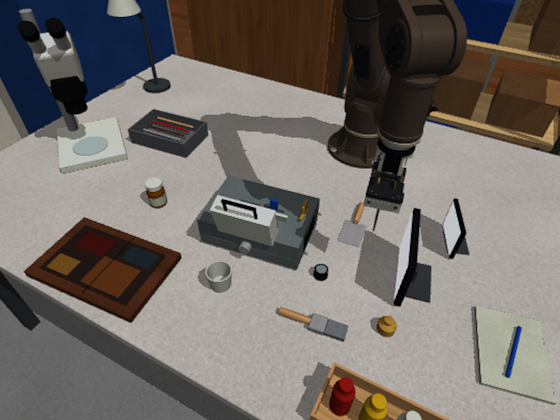

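The gripper is at (385,190) in front of the large screen, with the plate seen edge-on at (377,218) and everything else in place. I lower it straight down.

Emit:
{"fn": "arm_command", "kwargs": {"plan": [[[0,0.025,0],[0,0,0]],[[0,0.05,0],[0,0,0]],[[0,0.075,0],[0,0,0]],[[0,0.095,0],[0,0,0]],[[0,0.102,0],[0,0,0]]]}}

```text
clock: 16.45
position: [0.5297, 0.1951, 0.1552]
ee_rot: [-1.291, 1.077, -1.075]
force: [-0.6, 0.1, -0.3]
width: 0.239
```

Emit:
{"fn": "arm_command", "kwargs": {"plan": [[[0,0,0],[0,0,0]],[[0,0,0],[0,0,0]],[[0,0,0],[0,0,0]],[[0,0,0],[0,0,0]]]}}

```text
clock: 16.85
position: [0.5311, 0.1961, 0.1577]
ee_rot: [-1.286, 1.077, -1.078]
force: [-0.1, 0.1, -0.6]
width: 0.238
```

Run:
```python
from h import *
to(.531,.198,.157,.171)
from cell import *
import cv2
p=get_image("scene");cv2.imwrite("pics/s10.png",cv2.resize(p["color"][150:310,340:480,::-1],None,fx=3.7,fy=3.7,interpolation=cv2.INTER_CUBIC))
print([(q["point"],q["confidence"]) for q in place_of(p,"amber_glass")], proj('scene',[.5315,.196,.1015]))
p=get_image("top");cv2.imwrite("pics/t10.png",p["color"][:,:,::-1])
print([(q["point"],q["confidence"]) for q in place_of(p,"amber_glass")], proj('top',[.5315,.196,.1015]))
```

```text
t 16.85 pos [0.5311 0.1961 0.1577] yaw 0.177 F [-0.1  0.1 -0.6] w 0.238 j [-0.04  0.5  -0.57  1.79  0.33  0.94 -0.57]
shift [-0.0019, 0.0007, 0.0002] turn [-0.09, 0.34, -0.01]
[([371.9, 245.0], 0.47)] [368.92586688 242.97914341]
[([314.1, 211.2], 0.29)] [205.59800422 212.76920547]
```

View pics/s10.png

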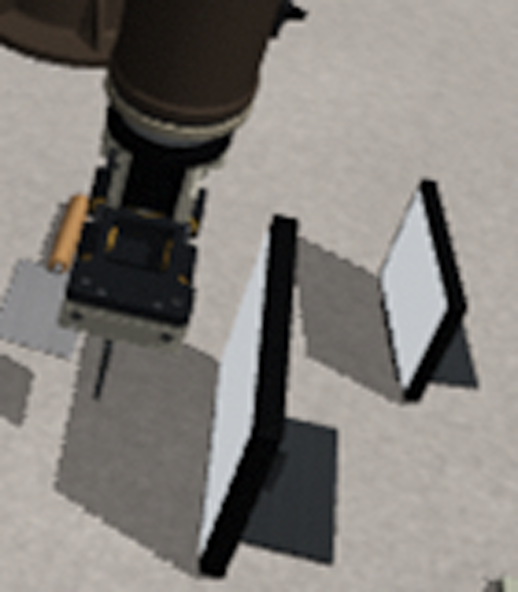

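View pics/t10.png

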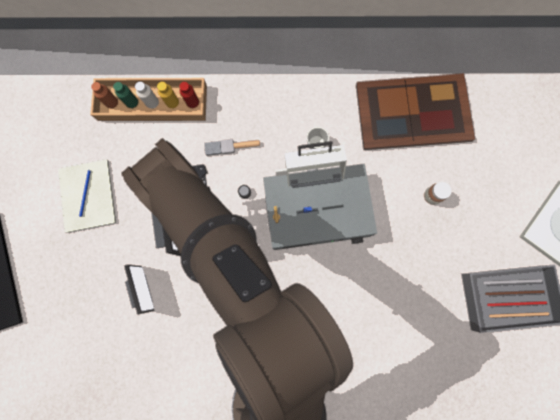

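The scene view shows the plate edge-on at (103,370 in the crop), parallel to the lit face with a clear gap. The top view shows the hood open, the blue tab in its slot at (308,210), and the bystanders in place. I'm handing it in.

```bash
python3 -c "
from cell import *
print(sign_off()); o=observe(); print(o['clock'],o['width'],o['force'])"
```

```text
the job is handed in; nothing more can be done
None
the job is handed in; nothing more can be done
```

I handed the job in at about 17 s, well inside the 69 s limit, with the amber filter plate held in front of the large light screen.

- **Wing nut:** I turned it about 1.35 rad, to an estimated joint value of about 1.56 rad. The picture shows its tongue clear of the hood's ear.
- **Hood:** I swung it open by its bar to about 1.8 rad (estimated from the bar's position). It stayed open after I let go.
- **Amber plate:** I drew it out of the slot on the lamp's -y side. In the last reading the glass centre was about 87 mm in front of the lit face, about 13 mm above the middle and close to centred sideways. It was parallel to within about 0.01 rad by my pose fit.
- **Grip:** The fingers were closed on the 22 mm tab with a 20 N grip setting, and the outside force on the tool was under 1 N.

**Other checks:** In the last pictures the blue filter was in its slot and no bystander I could see had moved. The arm hid the plate, the brass weight and the spatula from the top camera. I checked the plate, almost edge-on, and the spatula in the scene view instead. The weight last showed in place in the scene view just before I lowered the plate.

**Disagreements:** The network's amber point in the scene view was 3–4 px from where I expected it. In the top view it gave a low-confidence point on the lamp, which I ignored because the plate was out of sight there.

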